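Fit the portion stop to the cheese cutter

ROBOT

A 6-joint arm with a two-finger parallel gripper is mounted at the origin on the work surface. World frame = base frame: x ahead of the robot, y to its left, z up, the work surface at z = 0. Lengths are in m, angles in rad, forces in N, time in s.
With the tool pointing down it reaches from about 0.375 to 0.825 m from the base axis. Payload 5.5 kg.
Tool frame: the origin (TCP) lies midway between the tips of the shut fingers; the grasp point (between the pads) lies 19 mm behind it; z points along the fingers, y is the line along which they close (so a half turn about z gives the same grasp; the last joint's range is limited). The gripper opens to 85 mm and grips with 20 to 120 N. Pads are 22 mm wide; open, the fingers measure 114 mm over their backs; the gripper's body (76 mm by 85 mm) begins 54 mm behind the grasp point. The pads swing forward as they close: fully open they stand 13 mm farther back than shut.
Start: joints at [0, 0.314, -0.047, 1.21, 0, 1.571], TCP at [0.6, -0, 0.231] pointing down, gripper open.
Joint ranges: [-2.67, 2.67], [-0.69, 1.73], [-1.03, 1.25], [-2.08, 2.16], [-1.42, 1.45], [-3.14, 3.14]. Speed limits (rad/s): [2.39, 2.39, 3.01, 3.14, 3.14, 3.14].

INTERFACE

Orientations are given as a unit quaternion [w, x, y, z].
In Python, from rig import env, imaging gives the robot as it stands.
- The arm moves only by the tool servo_tool, never from a script. Its argument "increments" is a list that holds one entry, the list of rows, each a list of 6 numbers: the shift along the tool's x, y, z in cm, then the turn, a rotation vector about the tool's x, y, z in rad. A call has 1 to 20 rows; each row shifts and turns the commanded pose from where the row before left it, along the tool's axes as they then stand; what a row does not reach is not made up. A row lasts 1/8 s, in which the tool goes at most 62.5 mm and 10.7 degrees, less where a joint would pass 70% of its speed; a pose out of reach is approached as far as the arm can. A call is refused whole if a number of a shift passes 6.25 or a number of a turn 0.188, either way. A call with a gripper value outside its range is refused whole. "claw" is the opening, from -1 (shut) to 1 (fully open), set as the call begins (left out, the last holds). The fingers move at their own pace and stop on an object; "newtons" is the grip in N (left out, the last holds). Time passes only in rows, so rows that do not move let the fingers close. It gives the time, the measured TCP pose, the force, the opening and the grip force at its end, in the units of the state.
- env.get_state(): the state, without advancing time (a new reading comes with each control period).
- imaging.read_camera(name): name is "scene" or "side" or "wrist"; returns the picture (384x512x3 uint8, blue, green, red); there is no depth.
- imaging.calibration(name): a dict with "K" (3x3 intrinsics, pixels), "world_from_camera" (4x4, takes a point from camera to world coordinates). Camera axes: x right, y up, looking along -z (the intrinsics and any distortion apply to the point x, -y, -z); pixel columns grow to the right and rows downward; lengths in m; the calibration is good to about 2 mm. A picture is of the moment at which its call begins: read the wrist's pose just before it. calibration takes no time and is no camera call; for the wrist camera it gives the pose at the moment of the call.
- env.finish_job(): hands the job in; it is judged then, once.
Trained networks look in the newest picture that a camera, given by its name, has taken for a name from the list of things; names that differ only in an ending like _2 or _b are one class to them, and where a whole thing is asked for, a point or a joint stands for the part that bears it (a point fixed in the world has none). Each returns a list of dicts, best first, with "confidence" (0 to 1); they miss things now and then, are a little off and sometimes report something else, mostly with a low value. They report only what shows in the picture. A call takes as long as a camera call. They do not tell look-alikes from the thing itself.
- imaging.recognise(camera, name): "rect" ([centre column, centre row, width, height] as shares, 0 to 1, of the picture: columns of its width, rows of its height, round what is visible of it).
- imaging.masks_of(camera, name): "mask" (384x512 bool, what is visible of it) and "rect" ([centre column, centre row, width, height] as shares, 0 to 1, of the picture: columns of its width, rows of its height, round what is visible of it).
The state is a dict: "time": time; "q": joint angles; "dq": joint speeds; "joint_efforts": joint torques, N m; "tcp_pos": TCP position; "orientation": TCP orientation; "contact_force": force on the tool from outside, world axes, zero at the start; "ft_torque": the same for the moment, N m; "finger_gap": finger opening in m; "finger_force": force on a finger pad.
Only numpy, scipy, OpenCV 4.12 (cv2) and the standard library are available. Lean on these libraries where they do the work, as an engineer would, in place of code of your own. Each camera call takes 0.05 s, during which the arm holds its last target. There are 200 camera calls.

TASK

Fit the washed portion stop to the cheese cutter: slide it onto the dovetail rail from the rail's open end, with its tail trailing, until it is fully home against the grey head, and only then turn its clamp knob clockwise until it is tight. Keep the stop upright all the time, leave everything else where it is and let go at the end.

Things in the scene. Friction and masses are not known exactly. Their poses are not given: they have to be found in the camera images.
- cutter: Cheese cutter, fixed. Origin on the table right under the open end of its dovetail rail; x runs along the rail from the open end to the head, z up. Flat aluminium bed, top 25 mm above the table, 100 mm wide (y -50 to 50), x -125 to 240 mm; the 125 mm before the rail are a bare landing. White cutting board, as high, beside the rail at x 5 to 190, y -165 to -50 mm.
- rail_mouth (a point): On the bed's top at the rail's open end (axes as cutter). The steel dovetail rail runs from here 190 mm along x on the bed's centre line, 14 mm high, 41 mm wide at the top and 28 mm at the foot; its first 24 mm taper as a lead-in, from 30 to 41 mm wide.
- hood (a point): On the bed's top under the back edge of the hood, 148 mm from the rail's open end (axes as cutter). The hood is a steel plate (y -30 to 14 mm) over the rail from here to the head, 84 to 96 mm above the bed: the stop's post passes under it, a hand holding the post does not.
- home (a point): On the bed's top, 145 mm from the rail's open end: where the stop's origin lies when home, its x along the cutter's x (axes as cutter). The stop's front then touches the grey head, a block 50 mm (x) x 130 mm (y), 115 mm above the bed, whose face is 190 mm from the rail's open end.
- drain_board: Fixed wooden draining board 200 x 190 mm, 16 mm high, to the robot's right, on which the stop stands upright at the start. Origin under its centre.
- stop: Portion stop: aluminium carriage of 0.3 to 0.65 kg. Origin at the centre of its saddle's underside, x to its front, z up. Saddle 90 x 80 mm (x -45 to 45), 30 mm high; in its underside along x a dovetail slot, 16 mm high and about 2 mm wider each side than the rail. The underside slides on the bed. A tail 28 mm wide (z 18 to 28) reaches back to x = -105 mm.
- post (a point): In the stop's upright steel post, 24 x 24 mm, 30 to 74 mm above the stop's underside, near the centre of mass. This point is at stop x = 20, y = 0, 60 mm above the underside; axes as stop. An 8 mm thick stop plate goes from the post to y = -85 mm, up to 56 mm above the underside, so grip the post across x.
- tab (a point): In the upright black tab on the stop's tail: 16 mm (x) x 24 mm (y), from 28 to 70 mm above the stop's underside. This point is at stop x = -95, y = 0, 55 mm above the underside; axes as stop.
- knob_grip (a point): Centre of the clamp knob's wing, on the knob's upright axis, 60 mm above the stop's underside. The wing is 54 mm long (this frame's x), 14 mm wide (its y) and 26 mm high (z), on a 16 mm thick spindle. It stands at stop x = -45, y = 60 mm on a side lug (x -62 to -28, y 39 to 81 mm, 28 mm high).
- clamp (a joint): Clamp knob's angle in rad, growing clockwise seen from above: 0 to 0.5 at the start (loose), stop at 2.6; tight from 2.2 on. Turns against about 0.06 N m of friction and stays where it is left. At 0 the wing lies along the stop's x.
- mould: Bystander: white open cup-shaped mould, 96 mm across, 85 mm high, in the draining board's other possible place. Origin under its centre.
- cheese_piece: Bystander: piece of cheese 90 x 50 x 45 mm on the far part of the white cutting board. Origin under its centre.
- wheel: Bystander: cheese wheel 160 mm across, 60 mm high, on the left. Origin under its centre.
- jar: Bystander: glass jar 70 mm across, 95 mm high, between robot and cutter. Origin under its centre.
- small_wheel: Bystander: pale cheese 106 mm across, 40 mm high, at the far left. Origin under its centre.
- can: Bystander: steel can 74 mm across, 100 mm high, on the left. Origin under its centre.
Mind the look-alikes: they are no part of the job. Leave any orange look-alike of the stop alone.

How it is judged:
On the way, in this order (a step that is already met when the one before it is completed fails the run):
1. the stop has been slid onto the rail from its open end, the knob still loose (x of stop in the frame of home above -0.14 m and y of stop in the frame of home between -0.004 and 0.004 m and z of stop in the frame of home between -0.004 and 0.005 m and angle between the x axis of stop and the x axis of cutter, either way round below 0.09 rad and x of tab in the frame of home below -0.05 m and value of joint clamp below 1.2 rad), for 0.1 s.
2. the stop is home against the head, within 5 mm (x of stop in the frame of home between -0.005 and 0.005 m and y of stop in the frame of home between -0.004 and 0.004 m and z of stop in the frame of home between -0.004 and 0.005 m and angle between the x axis of stop and the x axis of cutter, either way round below 0.09 rad and x of tab in the frame of home below 0 m), for 0.2 s.
3. the clamp knob is tight (2.2 rad or more) (all of step 2 and value of joint clamp above 2.2 rad), for 0.2 s.
At the end, for the whole second after the job is handed in: The stop sits on the rail with its tail trailing, its origin within 5 mm of home along the rail, 4 mm across and 5 mm in height, aligned with the rail to 0.09 rad, at rest; the clamp knob stands at 2.2 rad or more (all of step 3 and linear speed of stop below 0.02 m/s); the robot touches nothing.
It fails at once if a bystander is moved by more than 20 mm (distance of any of mould, cheese_piece, wheel, jar, small_wheel, can from where it was at the start of the episode above 0.02 m).
It fails at once if the stop is tipped by more than 0.6 rad (angle between stop's own z axis and vertical above 0.6 rad).
It also fails if it takes over 70 s, if anything falls off the work surface, if the arm or the gripper's body presses on something with over 40 N, if the wrist force passes 120 N, or if a joint passes its speed limit or range.

## Working session

There is one attempt and no reset: what is moved stays moved. The work goes in short steps, Python scripts to look and compute and a tool call to move; the robot and the scene stay as the last step left them, time stands still between calls to the robot, and variables do not carry over. Pictures are saved under pics/ and viewed, at most 10 in all, crops included, and the job is handed in when it is done.

Besides the shell and the picture viewer there is one more tool, called after ">>>" as name(argument=value, ...) on one line, values as JSON. servo_tool: Moves the arm, as the interface text tells. Its arguments: {"type":"object","properties":{"increments":{"type":"array"},"claw":{"type":"number"},"newtons":{"type":"number"}},"required":["increments"]}

```bash
ls; mkdir -p pics
python3 - <<'E'
from rig import env, imaging
import cv2, numpy as np
s=env.get_state();print(s['time'],s['tcp_pos'],s['orientation'],s['finger_gap'])
a=imaging.read_camera("scene");b=imaging.read_camera("side")
cv2.imwrite("pics/a.png",a);cv2.imwrite("pics/b.png",b)
for c in("scene","side"):
  k=imaging.calibration(c);print(c,np.round(k['K'],1).tolist(),np.round(k['world_from_camera'],3).tolist(),[x for x in k if x not in('K','world_from_camera')])
  for n in("stop","post","tab","knob_grip","cutter","mould","jar"):
    print(n,[(round(r['confidence'],2),(np.array(r['rect'])*[512,384,512,384]).round(0).tolist()) for r in imaging.recognise(c,n)[:3]])
E
```

```text
pics
0.0 [ 5.99401942e-01 -1.25706310e-05  2.30436774e-01] [-6.02079682e-04  7.07106713e-01  7.07106313e-01 -6.29733383e-04] 0.08528222143381209
scene [[394.7, 0.0, 253.5], [0.0, 394.7, 192.3], [0.0, 0.0, 1.0]] [[0.455, -0.706, 0.542, 1.071], [0.89, 0.368, -0.269, -0.287], [-0.01, 0.605, 0.796, 0.959], [0.0, 0.0, 0.0, 1.0]] []
stop [(0.85, [123.0, 171.0, 55.0, 46.0]), (0.55, [159.0, 286.0, 49.0, 74.0])]
post [(0.86, [124.0, 171.0, 57.0, 52.0]), (0.82, [162.0, 287.0, 52.0, 74.0])]
tab [(0.91, [120.0, 172.0, 57.0, 53.0]), (0.69, [162.0, 286.0, 55.0, 74.0])]
knob_grip [(0.42, [142.0, 157.0, 6.0, 15.0])]
cutter [(0.66, [269.0, 232.0, 142.0, 116.0])]
mould [(0.79, [120.0, 236.0, 41.0, 42.0])]
jar [(0.87, [191.0, 183.0, 28.0, 39.0]), (0.21, [173.0, 264.0, 9.0, 23.0]), (0.18, [267.0, 231.0, 144.0, 114.0])]
side [[354.3, 0.0, 257.7], [0.0, 354.3, 190.4], [0.0, 0.0, 1.0]] [[0.8, 0.478, -0.364, 0.079], [-0.601, 0.642, -0.477, -0.468], [0.006, 0.6, 0.8, 0.876], [0.0, 0.0, 0.0, 1.0]] []
stop [(0.92, [248.0, 340.0, 73.0, 56.0]), (0.8, [384.0, 250.0, 77.0, 53.0]), (0.68, [297.0, 179.0, 100.0, 128.0])]
post [(0.83, [386.0, 251.0, 80.0, 54.0]), (0.79, [249.0, 344.0, 68.0, 58.0])]
tab [(0.88, [383.0, 250.0, 78.0, 48.0]), (0.77, [247.0, 343.0, 77.0, 60.0]), (0.24, [297.0, 180.0, 96.0, 123.0])]
knob_grip [(0.77, [222.0, 322.0, 21.0, 12.0]), (0.58, [360.0, 235.0, 16.0, 17.0])]
cutter [(0.61, [298.0, 179.0, 99.0, 127.0])]
mould [(0.89, [350.0, 303.0, 43.0, 49.0])]
jar [(0.79, [257.0, 251.0, 32.0, 36.0]), (0.74, [361.0, 234.0, 20.0, 20.0])]
```

Run:
```python
import cv2,numpy as np
a=cv2.imread("pics/a.png");b=cv2.imread("pics/b.png")
cv2.imwrite("pics/a2.png",cv2.resize(a[100:340,70:370],None,fx=2.5,fy=2.5,interpolation=2))
cv2.imwrite("pics/b2.png",cv2.resize(b[90:384,180:440],None,fx=2,fy=2,interpolation=2))
```

```text
(no output)
```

View pics/a2.png

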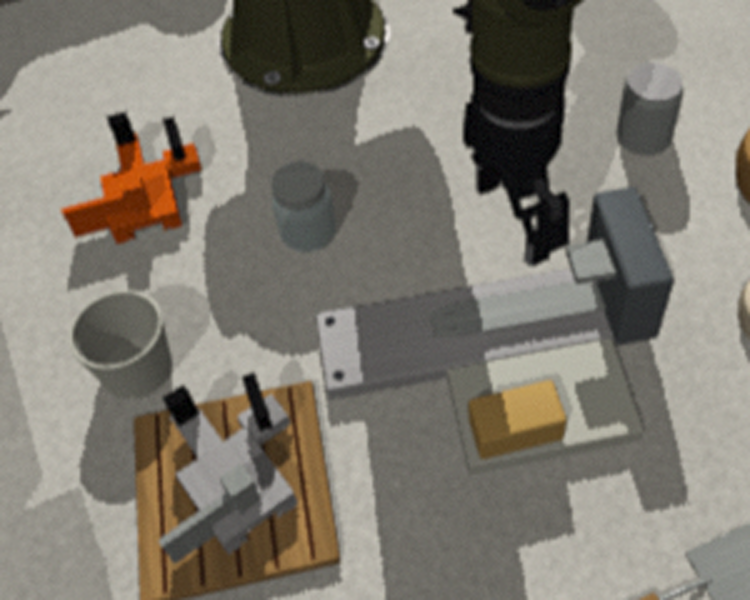

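View pics/b2.png

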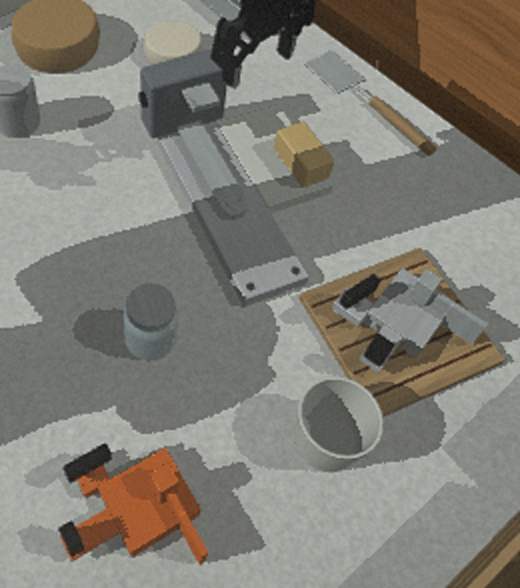

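The silver stop stands on the wooden board: in the scene picture its tab is at about full (142,261), its wing at (173,261) and its post at (166,291). The orange one is the look-alike. The cutter's open end is at (197,225) to (201,254), with the head on the far left side of the robot.

```bash
cat > h.py <<'E'
import numpy as np, cv2
from rig import env, imaging
def ray(cal,uv):
    K=np.array(cal['K']);T=np.array(cal['world_from_camera'])
    d=np.linalg.inv(K)@[uv[0],uv[1],1]; return T[:3,3],T[:3,:3]@(d*[1,-1,-1])
def atz(cal,uv,z):
    o,d=ray(cal,uv); return o+d*(z-o[2])/d[2]
def proj(cal,p):
    K=np.array(cal['K']);T=np.array(cal['world_from_camera'])
    c=(np.atleast_2d(p)-T[:3,3])@T[:3,:3]*[1,-1,-1]; q=c@K.T; return q[:,:2]/q[:,2:]
E
python3 - <<'E'
from h import *
S=imaging.calibration("scene");D=imaging.calibration("side")
for n,u,v,z in [("tab",(142,257),(365,262),.086),("knob",(172,254),(359,236),.089),("post",(166,289),(391,229),.090),
 ("c1",(197.5,225),(299,232),.025),("c2",(201,254),(334,221),.025),("headTopR",(338,211.5),(249,121),.14)]:
  print(n,atz(S,u,z).round(3),atz(D,v,z).round(3))
E
```

```text
tab [ 0.528 -0.329  0.086] [ 0.517 -0.326  0.086]
knob [ 0.556 -0.26   0.089] [ 0.557 -0.268  0.089]
post [ 0.638 -0.304  0.09 ] [ 0.637 -0.303  0.09 ]
c1 [ 0.465 -0.163  0.025] [ 0.472 -0.143  0.025]
c2 [ 0.554 -0.189  0.025] [ 0.574 -0.176  0.025]
headTopR [0.665 0.15  0.14 ] [0.551 0.198 0.14 ]
```

Run:
```python
from h import *
cv2.imwrite("pics/w1.png",imaging.read_camera("wrist"));k=imaging.calibration("wrist")
print(np.round(k['K'],1).tolist(),np.round(k['world_from_camera'],3).tolist())
cy=lambda x,y,z:np.array([.55+x*.27-y*.963,-.05+x*.963+y*.27,z])
print(proj(k,[cy(0,0,.039),cy(-.125,.05,.025),cy(.19,0,.039),cy(.145,0,.025),[.63,-.3,.09],[.525,-.328,.086]]).round())
```

```text
[[269.0, 0.0, 254.0], [0.0, 269.0, 193.7], [0.0, 0.0, 1.0]] [[1.0, 0.001, -0.0, 0.602], [-0.001, 0.962, 0.272, 0.068], [0.0, -0.272, 0.962, 0.373], [0.0, 0.0, 0.0, 1.0]]
[[215. 212.]
 [163. 277.]
 [254.  58.]
 [244. 100.]
 [275. 395.]
 [200. 407.]]
```

View pics/w1.png

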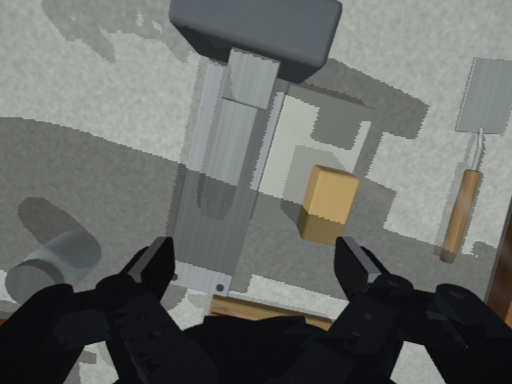

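The wrist view shows the cutter: bed end with two screws near (205,283), rail up to the head at about (235,95), board on the right. I zoom to pick the corners.

Run:
```python
import cv2
a=cv2.imread("pics/w1.png")[40:320,150:390]
a=cv2.convertScaleAbs(a,alpha=1.4,beta=20)
cv2.imwrite("pics/w1c.png",cv2.resize(a,None,fx=2.14,fy=2.14,interpolation=2))
```

```text
(no output)
```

View pics/w1c.png

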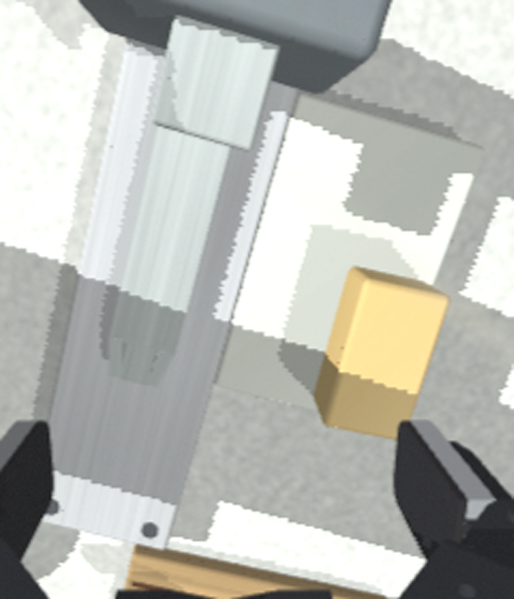

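```bash
cat > fit.py <<'E'
from h import *
from scipy.optimize import least_squares
def fit(cal,P,uv,p0,free_z=False):
    P=np.array(P,float);uv=np.array(uv,float)
    def tr(p):
        c,s=np.cos(p[2]),np.sin(p[2]); return P@np.array([[c,s,0],[-s,c,0],[0,0,1]])+[p[0],p[1],0]
    f=lambda p:(proj(cal,tr(p))-uv).ravel()
    r=least_squares(f,p0,loss='soft_l1',f_scale=1.5); return r.x,r.fun.reshape(-1,2)
E
python3 - <<'E'
from fit import *
k=imaging.calibration("wrist")
P=[[-.125,-.05,.025],[.005,-.05,.025],[.19,-.05,.025],[.19,-.165,.025],[0,.015,.039],[0,-.015,.039],[.148,.014,.121],[.148,-.03,.121],[.19,.014,.121],[.19,-.03,.121]]
uv=np.array([[166,547],[217,383],[303,94],[483,149],[118,380],[158,385],[155,123],[249,148],[177,17],[279,46]])/2.14+[150,40]
x,r=fit(k,P,uv,[.55,-.05,1.3]);print(x.round(4));print(r.round(1).tolist())
E
```

```text
[ 0.547  -0.0608  1.3047]
[[0.5, 3.3], [-1.1, 2.2], [-1.4, -1.6], [3.6, -0.9], [-3.5, -1.1], [-0.1, 2.1], [-1.6, 0.0], [2.4, 2.0], [-0.4, -1.5], [2.0, 0.0]]
```

>>> servo_tool(increments=[[[-5.5,-0.3,0,0,0,0],[-5.5,-0.3,0,0,0,0],[-5.5,-0.3,0,0,0,0],[-5.5,-0.3,0,0,0,0],[-5.5,-0.3,0,0,0,0],[-5.5,-0.3,0,0,0,0],[-3,-0.2,0,0,0,0],[0,0,0,0,0,0],[0,0,0,0,0,0]]])

```text
time: 1.98
tcp_pos: [0.58, -0.3594, 0.2311]
orientation: [-0.0, 0.707, 0.707, 0.0]
contact_force: [-0.7, 0.4, 0.1]
finger_gap: 0.0856
finger_force: 0.0
```

Run:
```python
from h import *
s=env.get_state();print(s['time'],s['tcp_pos'],s['orientation'],s['q'])
a=imaging.read_camera("wrist");k=imaging.calibration("wrist");cv2.imwrite("pics/w2.png",a)
np.save("w2cal.npy",k['world_from_camera'])
print(proj(k,[[.637,-.303,.09],[.522,-.328,.086],[.557,-.264,.089]]).round())
a=cv2.convertScaleAbs(a[0:290,100:420],alpha=1.3,beta=15)
cv2.imwrite("pics/w2c.png",cv2.resize(a,None,fx=2,fy=2,interpolation=2))
```

```text
1.975 [ 0.57996402 -0.35935299  0.23112079] [-3.46854479e-04  7.07059184e-01  7.07154266e-01  1.81541325e-04] [-5.54964081e-01  4.74797185e-01  1.86821045e-01  1.28341267e+00
  5.11888793e-04  1.01569763e+00]
[[308. 131.]
 [198. 155.]
 [229.  90.]]
```

View pics/w2c.png

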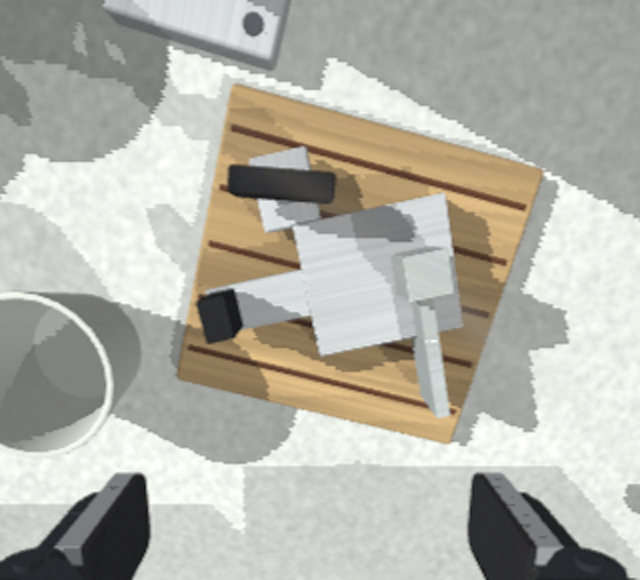

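The close view shows the silver stop clearly: saddle corners at crop (294,227), (443,195), (463,325), (322,355), post top about (423,275), tab (220,315), and wing centre (282,184), turned about 0.27 rad clockwise.

Run:
```python
from fit import *
k=imaging.calibration("wrist");k['world_from_camera']=np.load("w2cal.npy")
P=[[.045,.04,.046],[-.045,.04,.046],[-.045,-.04,.046],[.045,-.04,.046],[.008,.012,.09],[.032,.012,.09],[.032,-.012,.09],[.008,-.012,.09],[-.103,.012,.086],[-.087,.012,.086],[-.045,.06,.089]]
uv=np.array([[443,195],[294,227],[322,355],[463,325],[394,255],[447,247],[452,293],[404,300],[198,297],[233,289],[282,181]])/2+[100,0]
x,r=fit(k,P,uv,[.61,-.31,.2]);print(x.round(4));print(r.round(1).tolist())
c,s=np.cos(x[2]),np.sin(x[2]);print("post",x[0]+.02*c,x[1]+.02*s)
p=proj(k,[[.62,-.3,.07]]);print(atz(k,(100+253/2,23/2),.025))
```

```text
[ 0.6242 -0.3137  0.1996]
[[1.3, -2.2], [-1.2, -1.9], [-1.9, 0.1], [-0.2, 0.9], [4.0, 0.4], [0.8, -0.4], [1.3, 0.0], [2.4, 1.1], [-2.5, 0.7], [-5.3, 1.7], [-0.7, -0.7]]
post 0.6438059392259744 -0.3097566650053955
[ 0.55066908 -0.17508168  0.025     ]
```

>>> servo_tool(increments=[[[5.1,6.1,0,0,0,0],[0,0,3,0,0,-0.1],[0,0,3,0,0,-0.1],[0,0,4,0,0,0],[0,0,3,0,0,0],[0,0,2,0,0,0],[0,0,2.4,0,0,0],[0,0,0,0,0,0],[0,0,0,0,0,0]]], claw=1)

```text
time: 3.15
tcp_pos: [0.6287, -0.3193, 0.0584]
orientation: [0.0, 0.633, 0.775, 0.0]
contact_force: [0.7, 0.1, 0.6]
finger_gap: 0.0854
finger_force: 0.0
```

Run:
```python
from h import *
s=env.get_state();print(s['time'],s['tcp_pos'],s['orientation'],s['contact_force'])
a=imaging.read_camera("wrist");k=imaging.calibration("wrist");cv2.imwrite("pics/w3.png",a)
```

```text
3.15 [ 0.62865273 -0.31928734  0.05843394] [4.93055762e-04 6.32549606e-01 7.74519678e-01 1.47519070e-04] [0.72025233 0.14190228 0.59667885]
```

View pics/w3.png

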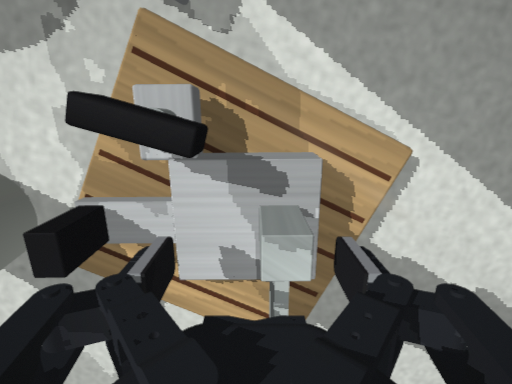

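The view shows the post (col 285) to the right of the finger midpoint (col 257). The first row fell short, so I correct and grip.

>>> servo_tool(increments=[[[0.5,0.7,0,0,0,0],[0.4,0.7,0,0,0,0],[0,0,0,0,0,0]]], claw=1)

```text
time: 3.58
tcp_pos: [0.6408, -0.3077, 0.0576]
orientation: [0.0, 0.633, 0.775, 0.0]
contact_force: [0.2, 1.1, -0.0]
finger_gap: 0.0856
finger_force: 0.0
```

>>> servo_tool(increments=[[[0,0,0,0,0,0],[0,0,0,0,0,0],[0,0,0,0,0,0],[0,0,0,0,0,0],[0,0,0,0,0,0],[0,0,0,0,0,0],[0,0,0,0,0,0],[0,0,0,0,0,0]]], claw=-1, newtons=80)

```text
time: 4.58
tcp_pos: [0.6404, -0.3085, 0.0577]
orientation: [0.001, 0.633, 0.774, 0.0]
contact_force: [2.9, 0.1, 2.2]
finger_gap: 0.0231
finger_force: 79.2
```

>>> servo_tool(increments=[[[0,0,-1,0,0,0],[0,0,-2,0,0,0],[0,0,-2.5,0,0,0],[0,0,-2.5,0,0,0],[0,0,-2,0,0,0],[0,0,0,0,0,0],[1.5,-0.5,0,0,0,0],[3,-0.9,0,0,0,0],[3.5,-1,0,0,0,0],[3.5,-1,0,0,0,0],[3.5,-1,0,0,0,0],[3.5,-1,0,0,0,0],[2.2,-0.7,0,0,0,0],[1,-0.4,0,0,0,0],[0,0,0,0,0,0]]])

```text
time: 6.45
tcp_pos: [0.533, -0.1086, 0.1572]
orientation: [0.0, 0.633, 0.774, -0.0]
contact_force: [0.8, -0.3, -5.4]
finger_gap: 0.0227
finger_force: 79.3
```

>>> servo_tool(increments=[[[0,0,0,0,0,-0.06],[0,0,0,0,0,-0.1],[0,0,0,0,0,-0.12],[0,0,0,0,0,-0.12],[0,0,0,0,0,-0.12],[0,0,0,0,0,-0.12],[0,0,0,0,0,-0.12],[0,0,0,0,0,-0.12],[0,0,0,0,0,-0.12],[0,0,0,0,0,-0.1],[0,0,0,0,0,0],[0,0,0,0,0,0]]])

```text
time: 7.95
tcp_pos: [0.5333, -0.1091, 0.1572]
orientation: [-0.0, 0.136, 0.991, -0.0]
contact_force: [0.4, -0.3, -5.1]
finger_gap: 0.0228
finger_force: 79.3
```

Run:
```python
from h import *
s=env.get_state();print(s['time'],s['tcp_pos'],s['orientation'],s['contact_force'],s['finger_gap'],s['q'][5])
a=imaging.read_camera("wrist");k=imaging.calibration("wrist");cv2.imwrite("pics/w4.png",a);np.save("w4cal.npy",k['world_from_camera'])
b=imaging.read_camera("side");c=imaging.read_camera("scene")
cv2.imwrite("pics/s4.png",b);cv2.imwrite("pics/c4.png",c)
k2=dict(k);k2['world_from_camera']=np.load("w2cal.npy");print(atz(k2,(100+273/2,66/2),.025))
m=np.hstack([cv2.convertScaleAbs(a,alpha=1.2,beta=15)[:, 0:512],cv2.resize(c[150:300,150:350],(512,384))])
cv2.imwrite("pics/m4.png",cv2.resize(m,(800,300),interpolation=3) if 0 else cv2.resize(cv2.convertScaleAbs(a,alpha=1.2,beta=15),(800,600),interpolation=2))
```

```text
7.95 [ 0.53333362 -0.10912186  0.15717008] [-7.93264499e-06  1.36153538e-01  9.90687745e-01 -7.18119785e-05] [ 0.36719894 -0.30341569 -5.13341174] 0.022797238550499015 0.07142530325051084
[ 0.56156876 -0.19663121  0.025     ]
```

View pics/m4.png

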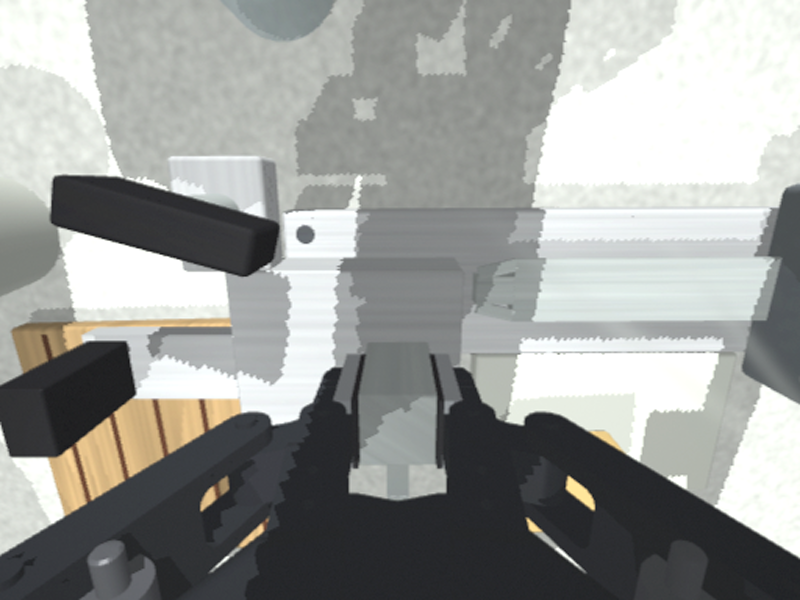

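The stop hangs over the landing, parallel to the rail (bed edges at rows 209 and 352 are level). Saddle front-left corner is at (461,260), and the rail edges are at rows 258 and 320.

Run:
```python
from h import *
k=imaging.calibration("wrist")
yaw=1.2977;o=np.array([.547,-.0608]);R=np.array([[np.cos(yaw),np.sin(yaw)],[-np.sin(yaw),np.cos(yaw)]])
for n,u,z in [("bed up",(400,209),.025),("bed up",(760,208),.025),("bed low",(730,352),.025),("bed low",(540,353),.025),("rail up",(560,259),.039),("rail up",(750,258),.039),("rail low",(560,320),.039),("rail low",(745,320),.039),("mouth",(474,290),.039),("board x5",(472,352),.025),
 ("head foot x190",(745,352),.025),("saddleFL",(461,260),.1455),("saddleBL?",(232,275),.1455),("postFL",(428,343),.19),("postBL",(366,343),.19)]:
  w=atz(k,np.array(u)*.64,z);print(n,(R@(w[:2]-o)).round(4))
print("tcp",R@(env.get_state()['tcp_pos'][:2]-o))
```

```text
bed up [-0.0479  0.0522]
bed up [0.181 0.053]
bed low [ 0.1832 -0.0454]
bed low [ 0.0504 -0.0463]
rail up [0.0518 0.0226]
rail up [0.1701 0.0233]
rail low [ 0.0561 -0.0174]
rail low [ 0.1762 -0.0173]
mouth [-0.0008  0.0027]
board x5 [ 0.0027 -0.0455]
head foot x190 [ 0.1937 -0.0454]
saddleFL [-0.0263  0.0407]
saddleBL? [-0.1111  0.035 ]
postFL [-0.0413  0.0254]
postBL [-0.0584  0.0254]
tcp [-0.04990402  0.00038838]
```

>>> servo_tool(increments=[[[0.25,0,1,0,0,0],[0,0,2,0,0,0],[0,0,2.5,0,0,0],[0,0,1.8,0,0,0],[0,0,0.8,0,0,0],[0,0,0.3,0,0,0],[0,0,0.2,0,0,0],[0,0,0.2,0,0,0],[0,0,0,0,0,0],[0,0,0,0,0,0]]])

```text
time: 9.35
tcp_pos: [0.5308, -0.1079, 0.0695]
orientation: [0.0, 0.135, 0.991, -0.0]
contact_force: [0.4, 0.1, -6.1]
finger_gap: 0.0227
finger_force: 79.2
```

>>> servo_tool(increments=[[[0,0,0.1,0,0,0],[0,0,0.1,0,0,0],[0,0,0.05,0,0,0],[0,0,0,0,0,0],[0,0,0,0,0,0]]])

```text
time: 9.98
tcp_pos: [0.5306, -0.1079, 0.0668]
orientation: [-0.0, 0.135, 0.991, -0.0]
contact_force: [1.0, -0.8, -6.9]
finger_gap: 0.0234
finger_force: 79.3
```

>>> servo_tool(increments=[[[0,0,0.08,0,0,0],[0,0,0,0,0,0],[0,0,0,0,0,0]]])

```text
time: 10.35
tcp_pos: [0.5308, -0.1079, 0.0666]
orientation: [0.0, 0.135, 0.991, -0.0]
contact_force: [-3.9, 2.7, 5.2]
finger_gap: 0.0229
finger_force: 80.7
```

>>> servo_tool(increments=[[[0,0,0.08,0,0,0],[0,0,0,0,0,0],[0,0,0,0,0,0]]])

```text
time: 10.72
tcp_pos: [0.5308, -0.1079, 0.0666]
orientation: [0.0, 0.135, 0.991, 0.0]
contact_force: [-5.9, 2.7, 13.2]
finger_gap: 0.0233
finger_force: 82.1
```

>>> servo_tool(increments=[[[0,0,-0.1,0,0,0],[0,0.5,0,0,0,0],[0,0.8,0,0,0,0],[0,0.8,0,0,0,0],[0,0.8,0,0,0,0],[0,0.6,0,0,0,0],[0,0,0,0,0,0]]])

```text
time: 11.6
tcp_pos: [0.541, -0.0742, 0.0666]
orientation: [0.001, 0.135, 0.991, -0.0]
contact_force: [1.5, -2.6, 4.1]
finger_gap: 0.023
finger_force: 80.6
```

>>> servo_tool(increments=[[[0,0.5,0,0,0,0],[0,0.6,0,0,0,0],[0,0.6,0,0,0,0],[0,0.5,0,0,0,0],[0,0,0,0,0,0]]])

```text
time: 12.22
tcp_pos: [0.5449, -0.0561, 0.0667]
orientation: [-0.0, 0.136, 0.991, -0.004]
contact_force: [-6.3, -11.9, 9.7]
finger_gap: 0.0228
finger_force: 81.7
```

>>> servo_tool(increments=[[[0.1,-0.3,0,0,0,0],[0,0,0,0,0,0],[0,0.3,0,0,0,0],[0,0.3,0,0,0,0],[0,0,0,0,0,0]]])

```text
time: 12.85
tcp_pos: [0.5461, -0.0506, 0.0666]
orientation: [0.0, 0.135, 0.991, -0.001]
contact_force: [-1.4, -6.1, 6.6]
finger_gap: 0.0228
finger_force: 81.0
```

Run:
```python
from h import *
s=env.get_state();print(s['time'],s['tcp_pos'],s['orientation'],s['contact_force'],s['ft_torque'])
a=imaging.read_camera("wrist");cv2.imwrite("pics/w5.png",a)
b=cv2.convertScaleAbs(a[90:290,130:512],alpha=1.2,beta=15)
cv2.imwrite("pics/m5.png",cv2.resize(b,(800,419),interpolation=2))
```

```text
12.85 [ 0.54605749 -0.05061183  0.06663308] [ 3.96262126e-04  1.35221793e-01  9.90814780e-01 -9.91025167e-04] [-1.42997369 -6.07002409  6.60906681] [-1.22035578  0.39842807  0.00140186]
```

View pics/m5.png

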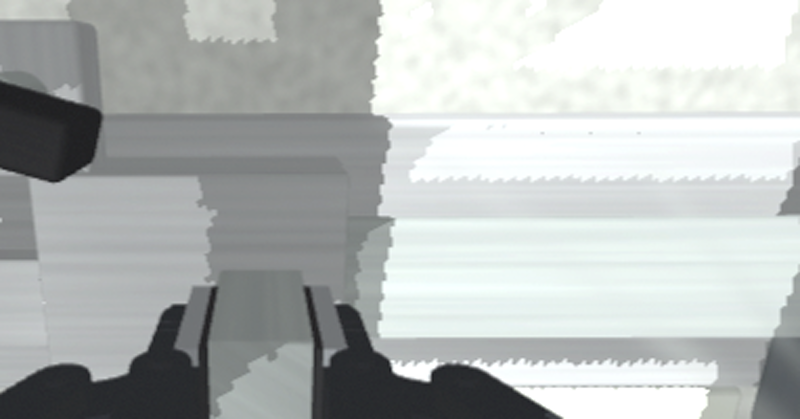

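The saddle is entering the rail, parallel and centred (rail rows 216–337 are level), with low forces, so I continue.

>>> servo_tool(increments=[[[0,0.4,-0.05,0,0,0],[0,0.6,0,0,0,0],[0,0.6,0,0,0,0],[0,0.6,0,0,0,0],[0,0.3,0,0,0,0],[0,0,0,0,0,0]]])

```text
time: 13.65
tcp_pos: [0.5523, -0.0255, 0.0666]
orientation: [-0.0, 0.135, 0.991, -0.0]
contact_force: [-1.4, -4.6, 3.1]
finger_gap: 0.0229
finger_force: 80.6
```

>>> servo_tool(increments=[[[0,0.5,0,0,0,0],[0,0.9,0,0,0,0],[0,0.9,0,0,0,0],[0,0.9,0,0,0,0],[0,0.9,0,0,0,0],[0,0.5,0,0,0,0],[0,0,0,0,0,0]]])

```text
time: 14.52
tcp_pos: [0.5647, 0.0191, 0.0666]
orientation: [-0.0, 0.135, 0.991, 0.0]
contact_force: [-1.1, -1.6, 2.3]
finger_gap: 0.0228
finger_force: 80.6
```

>>> servo_tool(increments=[[[0,0,0,0,0,0],[0,0,0,0,0,0],[0,0,0,0,0,0],[0,0,-0.5,0,0,0],[0,0,-1.5,0,0,0],[0,0,-2.5,0,0,0],[0,0,-2,0,0,0],[0,-1.5,0,0,0,0],[0,-3,0,0,0,0],[0,-3,0,0,0,0],[0,-2.5,0,0,0,0],[0,-1.5,0,0,0,0],[0,0,0,0,0,0],[0,0,0,0,0,0]]], claw=0)

```text
time: 16.27
tcp_pos: [0.534, -0.0918, 0.1316]
orientation: [-0.0, 0.135, 0.991, 0.0]
contact_force: [0.3, -0.6, 0.3]
finger_gap: 0.0429
finger_force: 0.0
```

Run:
```python
from h import *
s=env.get_state();print(s['time'],s['tcp_pos'],s['orientation'],s['contact_force'],s['finger_gap'])
a=imaging.read_camera("wrist");cv2.imwrite("pics/w6.png",a)
cv2.imwrite("pics/m6.png",cv2.resize(cv2.convertScaleAbs(a,alpha=1.2,beta=15),(800,600),interpolation=2))
```

```text
16.275 [ 0.53403583 -0.09181126  0.13157392] [-4.81014615e-05  1.34888822e-01  9.90860718e-01  2.02338196e-04] [ 0.29601264 -0.64264871  0.30712261] 0.04291042579808296
```

View pics/m6.png

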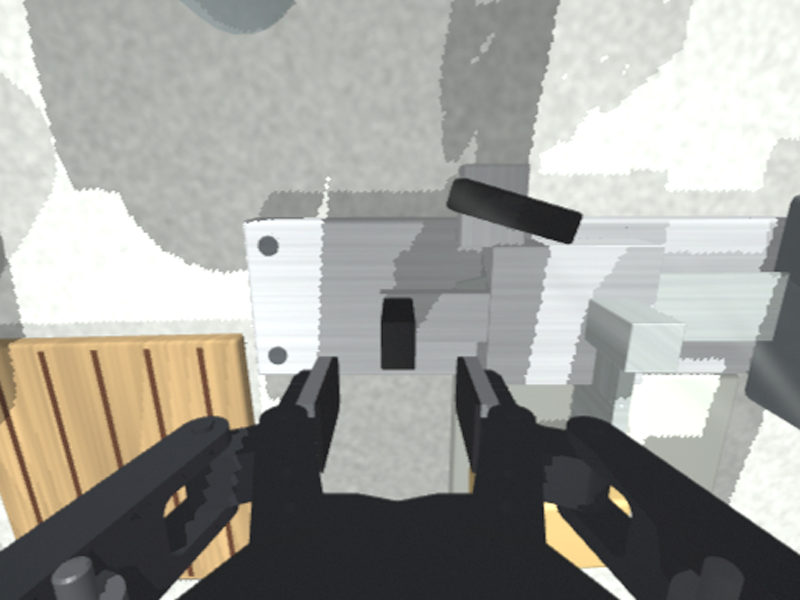

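The tab (col 398) stands midway between the fingers (cols 338 and 457), and the wing near (515,208) is tilted about 0.28 rad. I go down and grip the tab.

>>> servo_tool(increments=[[[0,0,1,0,0,0],[0,0,2,0,0,0],[0,0,2,0,0,0],[0,0,1.3,0,0,0],[0,0,0.5,0,0,0],[0,0,0,0,0,0],[0,0,0,0,0,0]]])

```text
time: 17.2
tcp_pos: [0.5346, -0.0923, 0.0643]
orientation: [0.001, 0.135, 0.991, -0.0]
contact_force: [-0.1, -0.1, -0.2]
finger_gap: 0.043
finger_force: 0.0
```

>>> servo_tool(increments=[[[0,0,0,0,0,0],[0,0,0,0,0,0],[0,0,0,0,0,0],[0,0,0,0,0,0],[0,0,0,0,0,0]]], claw=-1, newtons=50)

```text
time: 17.82
tcp_pos: [0.5344, -0.0922, 0.0643]
orientation: [0.0, 0.135, 0.991, 0.0]
contact_force: [-0.8, 0.6, 5.8]
finger_gap: 0.0151
finger_force: 51.3
```

>>> servo_tool(increments=[[[0,0.5,0,0,0,0],[0,0.9,0,0,0,0],[0,0.9,0,0,0,0],[0,0.9,0,0,0,0],[0,0.9,0,0,0,0],[0,0.5,0,0,0,0],[0,0,0,0,0,0]]])

```text
time: 18.7
tcp_pos: [0.5466, -0.0493, 0.0644]
orientation: [0.001, 0.135, 0.991, -0.002]
contact_force: [-1.4, -5.3, 6.9]
finger_gap: 0.0152
finger_force: 51.5
```

>>> servo_tool(increments=[[[0,0.5,0,0,0,0],[0,0.7,0,0,0,0],[0,0.7,0,0,0,0],[0,0.7,0,0,0,0],[0,0.4,0,0,0,0],[0,0.2,0,0,0,0],[0,0,0,0,0,0]]])

```text
time: 19.58
tcp_pos: [0.5549, -0.0192, 0.0644]
orientation: [0.001, 0.136, 0.991, -0.002]
contact_force: [-2.7, -7.3, 7.8]
finger_gap: 0.0152
finger_force: 51.6
```

>>> servo_tool(increments=[[[0,0.2,0,0,0,0],[0,0.2,0,0,0,0],[0,0.2,0,0,0,0],[0,0,0,0,0,0]]])

```text
time: 20.08
tcp_pos: [0.5565, -0.0136, 0.0644]
orientation: [0.0, 0.136, 0.991, -0.002]
contact_force: [-3.4, -7.7, 8.6]
finger_gap: 0.0152
finger_force: 51.6
```

>>> servo_tool(increments=[[[0,0.15,0,0,0,0],[0,0.15,0,0,0,0],[0,0,0,0,0,0]]])

```text
time: 20.45
tcp_pos: [0.557, -0.0116, 0.0644]
orientation: [0.0, 0.136, 0.991, -0.003]
contact_force: [-3.6, -11.2, 8.9]
finger_gap: 0.0155
finger_force: 51.7
```

>>> servo_tool(increments=[[[0,0.15,0,0,0,0],[0,0.15,0,0,0,0],[0,0,0,0,0,0]]])

```text
time: 20.82
tcp_pos: [0.5573, -0.0117, 0.0645]
orientation: [0.0, 0.137, 0.991, -0.006]
contact_force: [-6.1, -21.4, 10.7]
finger_gap: 0.0152
finger_force: 52.6
```

The force rises without motion, so the stop is home. I let go of the tab, rise, go above the knob and turn across the wing.

>>> servo_tool(increments=[[[0,-0.25,0,0,0,0],[0,0,0,0,0,0]]])

```text
time: 21.08
tcp_pos: [0.5573, -0.0117, 0.0644]
orientation: [0.001, 0.136, 0.991, -0.004]
contact_force: [-3.2, -13.3, 8.3]
finger_gap: 0.0152
finger_force: 51.6
```

>>> servo_tool(increments=[[[0,0,0,0,0,0],[0,0,0,0,0,0],[0,0,0,0,0,0],[0,0,-1,0,0,0],[0,0,-2.5,0,0,0],[0,0,-2.5,0,0,0],[0,0,-2,0,0,0],[0,0,-0.6,0,0,0],[1,0.8,0,0,0,0],[2,1.7,0,0,0,0],[2,1.7,0,0,0,0],[1,0.8,0,0,0,0],[0,0,0,0,0,0]]], claw=0)

```text
time: 22.7
tcp_pos: [0.5121, 0.057, 0.1492]
orientation: [-0.0, 0.134, 0.991, -0.0]
contact_force: [-0.0, 0.0, 0.0]
finger_gap: 0.0429
finger_force: 0.0
```

>>> servo_tool(increments=[[[0,0,0,0,0,-0.09],[0,0,0,0,0,-0.15],[0,0,0,0,0,-0.15],[0,0,0,0,0,-0.15],[0,0,0,0,0,-0.15],[0,0,0,0,0,-0.15],[0,0,0,0,0,-0.15],[0,0,0,0,0,-0.15],[0,0,0,0,0,-0.15],[0,0,0,0,0,0],[0,0,0,0,0,0]]], claw=0.3)

```text
time: 24.08
tcp_pos: [0.5131, 0.056, 0.1496]
orientation: [-0.0, -0.487, 0.874, -0.0]
contact_force: [0.6, 0.1, -0.4]
finger_gap: 0.0558
finger_force: 0.0
```

Run:
```python
from h import *
s=env.get_state();print(s['time'],s['tcp_pos'],s['orientation'],s['contact_force'],s['finger_gap'],s['q'])
a=imaging.read_camera("wrist");cv2.imwrite("pics/w7.png",a)
cv2.imwrite("pics/m7.png",cv2.resize(cv2.convertScaleAbs(a,alpha=1.2,beta=15),(800,600),interpolation=2))
```

```text
24.075 [0.51312637 0.0559791  0.14956656] [-7.34211157e-05 -4.86525123e-01  8.73666582e-01 -4.28330229e-05] [ 0.64672634  0.14252002 -0.35713146] 0.05577655026142845 [ 1.08751653e-01  2.06699750e-01 -3.79376313e-01  9.84822242e-01
 -1.36021099e-04 -9.07464303e-01]
```

View pics/m7.png

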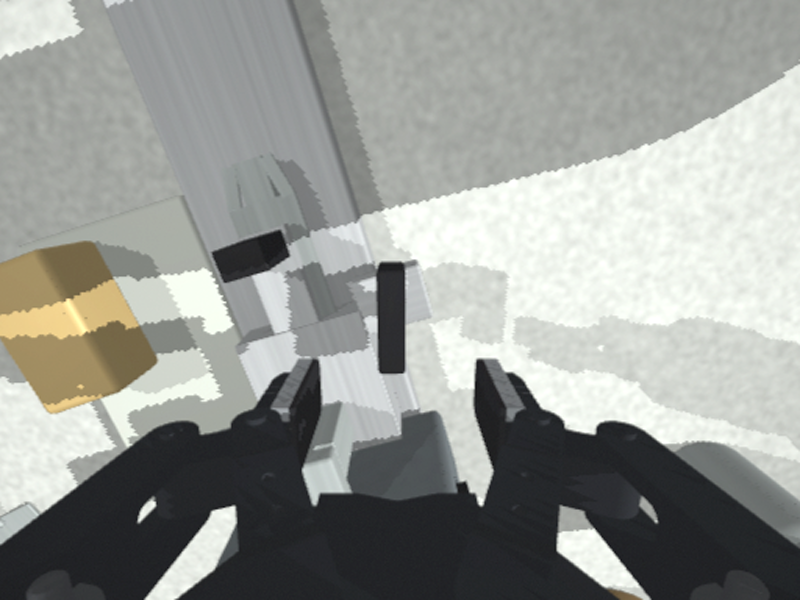

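The wing stands parallel to the fingers at (391,318), and their midpoint is col 398, so a small correction is needed.

Run:
```python
from h import *
k=imaging.calibration("wrist");s=env.get_state();t=s['tcp_pos'];q=s['orientation']
from scipy.spatial.transform import Rotation as R
M=R.from_quat([q[1],q[2],q[3],q[0]]).as_matrix()
for u,z in[((391,268),.098),((391,372),.098),((391,362),.098)]:
  w=atz(k,np.array(u)*.64,z);print(w.round(4),(M.T@(w-t)*100).round(2))
for r in imaging.masks_of("wrist","knob_grip")[:1]:
  ys,xs=np.where(r['mask']);print(r['confidence'],xs.mean()/.64,ys.mean()/.64,cv2.minAreaRect(np.c_[xs,ys].astype(np.float32)))
```

```text
[0.5007 0.0277 0.098 ] [ 3.06 -0.44  5.16]
[0.5287 0.0725 0.098 ] [-2.22 -0.46  5.16]
[0.5258 0.0679 0.098 ] [-1.68 -0.46  5.16]
0.83 390.8973506546645 316.6236190671031 ((250.0, 203.0), (70.0, 18.0), 90.0)
```

>>> servo_tool(increments=[[[0.3,-0.4,1,0,0,0],[0,0,2,0,0,0],[0,0,2.2,0,0,0],[0,0,1.8,0,0,0],[0,0,1,0,0,0],[0,0,0.4,0,0,0],[0,0,0,0,0,0]]])

```text
time: 25.05
tcp_pos: [0.5149, 0.0516, 0.0657]
orientation: [-0.0, -0.488, 0.873, -0.0]
contact_force: [-0.7, -0.1, 0.7]
finger_gap: 0.0558
finger_force: 0.0
```

>>> servo_tool(increments=[[[0,0,0,0,0,0],[0,0,0,0,0,0],[0,0,0,0,0,0],[0,0,0,0,0,0],[0,0,0,0,0,0],[0,0,0,0,0,0]]], claw=-1, newtons=30)

```text
time: 25.8
tcp_pos: [0.5147, 0.052, 0.0662]
orientation: [0.0, -0.488, 0.873, 0.0]
contact_force: [-3.1, 1.3, 5.6]
finger_gap: 0.0137
finger_force: 29.5
```

>>> servo_tool(increments=[[[0,0,0,0,0,0.05],[0,0,0,0,0,0.1],[0,0,0,0,0,0.1],[0,0,0,0,0,0.1],[0,0,0,0,0,0.1],[0,0,0,0,0,0.1],[0,0,0,0,0,0]]])

```text
time: 26.68
tcp_pos: [0.5147, 0.0519, 0.0662]
orientation: [0.0, -0.232, 0.973, 0.0]
contact_force: [-2.8, 1.3, 5.4]
finger_gap: 0.0133
finger_force: 29.2
```

Forces are small, so I keep turning.

>>> servo_tool(increments=[[[0,0,0,0,0,0.07],[0,0,0,0,0,0.12],[0,0,0,0,0,0.12],[0,0,0,0,0,0.12],[0,0,0,0,0,0.12],[0,0,0,0,0,0.12],[0,0,0,0,0,0.12],[0,0,0,0,0,0.06],[0,0,0,0,0,0]]])

```text
time: 27.8
tcp_pos: [0.5147, 0.0518, 0.0662]
orientation: [0.0, 0.19, 0.982, 0.0]
contact_force: [-3.0, 0.3, 5.0]
finger_gap: 0.0135
finger_force: 29.2
```

>>> servo_tool(increments=[[[0,0,0,0,0,0.06],[0,0,0,0,0,0.12],[0,0,0,0,0,0.12],[0,0,0,0,0,0.12],[0,0,0,0,0,0.12],[0,0,0,0,0,0.12],[0,0,0,0,0,0.12],[0,0,0,0,0,0.06],[0,0,0,0,0,0]]])

```text
time: 28.92
tcp_pos: [0.5146, 0.0516, 0.0662]
orientation: [0.0, 0.573, 0.819, -0.0]
contact_force: [-3.0, 0.3, 6.4]
finger_gap: 0.0138
finger_force: 29.4
```

Run:
```python
from h import *
s=env.get_state();print(s['time'],s['tcp_pos'],s['orientation'],s['contact_force'],s['ft_torque'],s['q'][5],s['finger_force'])
```

```text
28.925 [0.51458262 0.05162147 0.06619142] [ 3.60005098e-05  5.73438084e-01  8.19248898e-01 -7.44170663e-05] [-2.99114595  0.26821186  6.42755834] [ 0.02332737  0.71382668 -0.01446712] 1.3214776011629483 29.3620153516531
```

>>> servo_tool(increments=[[[0,0,0,0,0,0],[0,0,0,0,0,0],[0,0,0,0,0,0],[0,0,-1,0,0,0],[0,0,-2.5,0,0,0],[0,0,-2.5,0,0,0],[0,0,-2.5,0,0,0],[0,0,-2.5,0,0,0],[0,0,-1,0,0,0],[0,0,0,0,0,0],[0,0,0,0,0,0]]], claw=0.3)

```text
time: 30.3
tcp_pos: [0.5141, 0.0516, 0.1847]
orientation: [-0.001, 0.573, 0.819, -0.0]
contact_force: [-0.1, 0.1, -0.8]
finger_gap: 0.0554
finger_force: 0.0
```

Run:
```python
from h import *
s=env.get_state();print(s['time'],s['tcp_pos'],s['contact_force'],s['finger_gap'])
a=imaging.read_camera("wrist");k=imaging.calibration("wrist")
yaw=1.30;o=np.array([.547,-.0608]);R=np.array([[np.cos(yaw),np.sin(yaw)],[-np.sin(yaw),np.cos(yaw)]])
for r in imaging.masks_of("wrist","knob_grip")[:2]:
  m=r['mask'];ys,xs=np.where(m);b=cv2.boxPoints(cv2.minAreaRect(np.c_[xs,ys].astype(np.float32)))
  P=np.array([R@(atz(k,u,.098)[:2]-o) for u in b]);e=np.diff(np.r_[P,P[:1]],axis=0);L=np.linalg.norm(e,axis=1);v=e[L.argmax()]
  print(r['confidence'],P.mean(0).round(4),L.round(3),"clockwise",(-np.arctan2(v[1],v[0]))%np.pi)
```

```text
30.3 [0.51413122 0.05162249 0.184739  ] [-0.07541371  0.08514065 -0.84819855] 0.055437317956341214
0.73 [0.103  0.0612] [0.013 0.055 0.014 0.055] clockwise 2.527428342777948
0.73 [ 0.1043 -0.0088] [0.281 0.164 0.327 0.219] clockwise 3.078608034848936
```

The knob measures 2.53 rad at (0.103, 0.061) in the cutter frame, where home puts it at (0.100, 0.060). The gripper is clear, so I hand in.

```bash
python3 -c "
from rig import env
print(env.finish_job())"
```

```text
the job is handed in; nothing more can be done
None
```

I slid the portion stop onto the rail until it was home against the grey head, turned its clamp knob to about 2.53 rad, let go and handed the job in at about 30 s; the hand-in returned no verdict.

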